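Close the rivet press tray and hold its dead-man lever at half travel

TASK

The rivet press is loaded: push its tray fully home, then press the dead-man lever on the control box down to half its travel, where its pointer stands in the gap of the guide, and keep it held there. Never press the lever right through (that trips the press) nor while the tray is still open, and leave the other things on the bench where they are. The job finishes while holding: the program ends with the arm still pressing the lever at half travel.

Things in the scene. Friction and masses are not known exactly. Their poses are not given: they have to be found in the camera images.
- press: Grey C-frame rivet press, fixed, 205 mm deep, 180 wide, 290 high, left or right of the control box. Origin: bottom centre of its base's front face; x points from the front into the press, z up. Side rails 55 mm high; the overhanging head starts 55 mm behind the front face, 175 mm up; its ram hangs to 85 mm up, 80 mm or more behind the front.
- tray (a joint): Loading tray in the press, sliding along the press's x: metres open, 0 = fully home against its stop, up to 0.1 out of the front; starts 0.05 to 0.09 open. Carries a steel block with a brass clasp fixed on it. Slides stiffly (about 3 N) and stays where left. Aluminium front panel 108 mm wide, top edge 52 mm above the bench.
- tray_bar (a point): Middle of the tray's bar handle: a round steel bar about 10 mm thick, 70 mm long, level and parallel to the press's y axis, 35 mm in front of the tray's front panel, 37 mm above the bench, free in front and above. Moves with the tray; with the tray home it is 35 mm in front of the press's origin.
- console: Grey control box, fixed, 120 mm deep (x), 100 wide (y), 70 high. Origin: its bottom centre; x points from its front (lever pad side) to its back, z up. Beside the lever's bar, 34 to 45 mm to the +y side, stands a guide, 170 mm high, of two aluminium blocks, one above the other; the 16 mm gap between the blocks marks half travel.
- lever (a joint): Spring-loaded dead-man lever on the control box: radians pressed down; 0 = released (pad up), 0.25 = half travel, 0.5 = right through. Hinged about the box's y axis, 45 mm behind and 120 mm above its origin. At the pad it takes about 3 N to start, 9 N at half travel, 14 N at the stop; let go, it springs back to 0. A thin pin on its bar points to the guide.
- lever_pad (a point): Centre of the upper face of the lever's black hand pad (44 mm long, 36 wide, 14 thick) at the lever's front end, 120 mm from the hinge, free from above. Released it slopes 0.35 rad up to the front and is 168 mm above the bench; at half travel 0.10 rad and 139 mm; at the stop 109 mm.
- hammer: Bystander: a hammer with a wooden handle, 260 mm long, lying on the bench; origin under its middle.
- jar: Bystander: closed jar, 56 mm across, 85 mm high, standing between press and control box; origin at the centre of its underside.
- bowl: Bystander: small steel bowl, 90 mm across, 35 mm high, nearer to the robot; origin at the centre of its underside.
- punches: Bystander: wooden block 60 x 130 x 50 mm with four upright steel punches, about 115 mm high in all; origin at the centre of its underside.

How it is judged:
By the outcome, as a careful person would: the job done as asked, in the order asked, and still so for the second after the job is handed in, while the arm keeps its last pose, push and grip.
It also fails if it takes over 43 s, if anything falls off the work surface, if the arm or the gripper's body presses on something with over 40 N, if the wrist force passes 120 N, or if a joint passes its speed limit or range.

ROBOT

A 7-joint arm with a two-finger parallel gripper is mounted at the origin on the work surface. World frame = base frame: x ahead of the robot, y to its left, z up, the work surface at z = 0. Lengths are in mm, angles in degrees, forces in N, time in s.
With the tool pointing down it reaches from about 425 to 1025 mm from the base axis. Payload 9.4 kg.
Tool frame: the origin (TCP) lies at the very end of the fingers, on their centre line; the grasp point (between the pads) lies env.pinch_z behind it (env.pinch_z is the distance from the TCP to the grasp point, in mm); z points along the fingers, y is the line along which they close (so a half turn about z gives the same grasp; the last joint's range is limited). The gripper opens to 93 mm and grips with 3 to 60 N. Pads are 15 mm wide; open, the fingers measure 128 mm over their backs; the gripper's body (75 mm by 188 mm) begins 65 mm behind the grasp point.
Start: joints at [-69.196, 34.337, -0.143, 91.639, 0.103, 54.024, -4.572], TCP at [308.679, 656.004, 218.618] pointing down, gripper open.
Joint ranges: [-147.43, 147.43], [-19.82, 112.94], [-74.19, 73.91], [6.32, 146.72], [-59.91, 239.91], [6.04, 106.73], [-150.56, 150.56]. Speed limits (degrees/s): [127.2, 127.2, 172.46, 172.46, 180, 180, 180].

INTERFACE

Orientations are given as a 3x3 rotation matrix whose columns are the frame's x, y, z axes.
In Python, from bench import env gives the robot as it stands.
- The arm moves only by the tool arm_command, never from a script. Its argument "deltas" is a list of rows, each an object of numbers: "tx", "ty", "tz": the shift along the tool's x, y, z in m; "ax", "ay", "az": the turn, a rotation vector about the tool's x, y, z in degrees; "gripper": the finger opening in m, from 0 to 0.093. In form: [{"tx": .., "ty": .., "tz": .., "ax": .., "ay": .., "az": .., "gripper": ..}, ...]. A call has 1 to 12 rows; each row shifts and turns the commanded pose from where the row before left it, along the tool's axes as they then stand; what a row does not reach is not made up. A row lasts 1/12 s, in which the tool goes at most 41.7 mm and 7.16 degrees, less where a joint would pass 70% of its speed; a pose out of reach is approached as far as the arm can. A call with a gripper value outside its range is refused whole. The fingers move at their own pace and stop on an object; "force" is the grip in N (left out, the last holds). Time passes only in rows, so rows that do not move let the fingers close. It gives the time, the measured TCP pose, the force, the opening and the grip force at its end, in the units of the state.
- env.get_obs(): the state, without advancing time (a new reading comes with each control period).
- env.grab_frame(name): name is "side" or "top" or "wrist"; returns a dict with "pixels" (420x560x3 uint8, blue, green, red), "camera_matrix" (3x3 intrinsics, pixels), "pose" (4x4, takes a point from camera to world coordinates); the wrist camera has in their place "tool_from_camera" (4x4, takes a point from camera to tool coordinates, whose origin is the TCP and whose axes are the flange's). Camera axes: x right, y down, z forward; pixel columns grow to the right and rows downward; lengths in mm; the calibration is good to about 2 mm. A picture is of the moment at which its call begins: read the wrist's pose just before it. There is no depth.
- env.finish_job(): hands the job in; it is judged then, once.
Trained networks look in a picture, given as the dict that the camera call returned (one of the last four; its "shot" number tells which), for a name from the list of things; names that differ only in an ending like _2 or _b are one class to them, and where a whole thing is asked for, a point or a joint stands for the part that bears it (a point fixed in the world has none). Each returns a list of dicts, best first, with "p" (0 to 1); they miss things now and then, are a little off and sometimes report something else, mostly with a low value. They report only what shows in the picture. A call takes as long as a camera call.
- env.find_in(label, picture): "position" ([row, column] in pixels, amid what is visible of it).
- env.regions_of(label, picture): "mask" (420x560 bool, what is visible of it) and "position" ([row, column] in pixels, amid what is visible of it).
The state is a dict: "clock": time; "q": joint angles; "joint_vel": joint speeds; "joint_torque": joint torques, N m; "position": TCP position; "orientation": TCP orientation; "force": force on the tool from outside, world axes, zero at the start; "moment": the same for the moment, N m; "width": finger opening in mm; "gripper_force": force on a finger pad.
Only numpy, scipy, OpenCV 4.12 (cv2) and the standard library are available. Lean on these libraries where they do the work, as an engineer would, in place of code of your own. Each camera call takes 0.05 s, during which the arm holds its last target. There are 200 camera calls.

## Working session

There is one attempt and no reset: what is moved stays moved. The work goes in short steps, Python scripts to look and compute and a tool call to move; the robot and the scene stay as the last step left them, time stands still between calls to the robot, and variables do not carry over. Pictures are saved under pics/ and viewed, at most 10 in all, crops included, and the job is handed in when it is done.

Besides the shell and the picture viewer there is one more tool, called after "Emit:" as name(argument=value, ...) on one line, values as JSON. arm_command: Moves the arm, as the interface text tells. Its arguments: {"type":"object","properties":{"deltas":{"type":"array","items":{"type":"object","properties":{"tx":{"type":"number"},"ty":{"type":"number"},"tz":{"type":"number"},"ax":{"type":"number"},"ay":{"type":"number"},"az":{"type":"number"},"gripper":{"type":"number"}}}},"force":{"type":"number"}},"required":["deltas"]}

```bash
mkdir -p pics; cat > h.py <<'E'
import numpy as np,cv2
from bench import env
def ray(f,rc):
    K=np.array(f["camera_matrix"]);T=np.array(f["pose"])
    d=T[:3,:3]@np.linalg.solve(K,[rc[1],rc[0],1]);return T[:3,3],d/np.linalg.norm(d)
def atz(f,rc,z):
    o,d=ray(f,rc);return o+d*(z-o[2])/d[2]
def tri(rays):
    A=sum(np.eye(3)-np.outer(d,d) for o,d in rays);b=sum((np.eye(3)-np.outer(d,d))@o for o,d in rays)
    p=np.linalg.solve(A,b);return p,[np.linalg.norm((np.eye(3)-np.outer(d,d))@(p-o)) for o,d in rays]
def proj(f,P):
    K=np.array(f["camera_matrix"]);T=np.linalg.inv(np.array(f["pose"]));c=T[:3,:3]@np.array(P)+T[:3,3];u=K@c;return u[:2]/u[2]
E
python3 - <<'E'
from h import *
np.set_printoptions(precision=1,suppress=True)
s=env.get_obs();print(s["position"],s["orientation"],env.pinch_z,s["clock"])
fs={n:env.grab_frame(n) for n in("side","top")}
for n,f in fs.items():
    cv2.imwrite(f"pics/{n}0.png",f["pixels"]);print(n,np.array(f["pose"]),np.array(f["camera_matrix"]))
for l in("tray_bar","lever_pad","press","tray","console","lever","hammer","jar","bowl","punches"):
    ra=[]
    for n,f in fs.items():
        r=env.find_in(l,f)
        if r:
            print(l,n,[(np.array(x["position"]),round(x["p"],2)) for x in r[:2]]);ra.append(ray(f,r[0]["position"]))
    if len(ra)==2:print("   ",*tri(ra))
E
```

```text
[308.4 655.6 217.8] [[-0.9  0.4 -0. ]
 [ 0.4  0.9 -0. ]
 [-0.  -0.  -1. ]] 18.8 0.0
side [[   0.9   -0.3    0.3   72.5]
 [  -0.5   -0.6    0.6 -902.7]
 [   0.    -0.7   -0.7 1170.6]
 [   0.     0.     0.     1. ]] [[434.2   0.  273.4]
 [  0.  434.2 205.2]
 [  0.    0.    1. ]]
top [[   0.    -1.     0.1  430.9]
 [  -1.    -0.    -0.    15.9]
 [   0.    -0.1   -1.  1469.7]
 [   0.     0.     0.     1. ]] [[467.1   0.  278.5]
 [  0.  467.1 208.2]
 [  0.    0.    1. ]]
tray_bar side [(array([285.7, 306.5]), 0.63)]
tray_bar top [(array([222.6, 368.2]), 0.72)]
    [ 563.3 -261.6   29.2] [np.float64(10.082026685841072), np.float64(10.082026685840983)]
lever_pad side [(array([156.8, 240.7]), 0.61)]
lever_pad top [(array([207. , 184.9]), 0.93)]
    [589.1 279.5 155.2] [np.float64(2.2638640308579863), np.float64(2.2638640308579765)]
press side [(array([265.9, 347.4]), 0.96)]
press top [(array([183.6, 370.2]), 0.74)]
    [ 694.5 -268.8   54.4] [np.float64(4.123490390992676), np.float64(4.1234903909926155)]
tray side [(array([283.4, 309.8]), 0.75)]
tray top [(array([224.6, 366.2]), 0.98)]
    [
[... 489 characters left out ...]
9.2, 326.3]), 0.46)]
hammer top [(array([226.4, 116.6]), 0.67), (array([210.3, 186.9]), 0.49)]
    [537.4 513.5  27. ] [np.float64(3.815175078855046), np.float64(3.8151750788549217)]
jar side [(array([219.8, 292.1]), 0.8)]
jar top [(array([202.3, 286.9]), 0.62)]
    [632.3 -15.2  63.4] [np.float64(8.10118144266285), np.float64(8.101181442663036)]
bowl side [(array([242.1, 229.6]), 0.93)]
bowl top [(array([273.1, 277.3]), 0.96)]
    [411.1  11.7  39.2] [np.float64(0.43017441045416266), np.float64(0.43017441045413335)]
punches side [(array([367.2, 324.1]), 0.76)]
punches top [(array([258.1, 447.4]), 0.9)]
    [ 463.7 -508.2   24.7] [np.float64(6.340735862896944), np.float64(6.340735862897105)]
```

```bash
python3 - <<'E'
import cv2
a=cv2.imread("pics/top0.png")[90:290,80:500];b=cv2.imread("pics/side0.png")
cv2.imwrite("pics/t1.png",cv2.resize(a,(798,380),interpolation=cv2.INTER_CUBIC))
cv2.imwrite("pics/s1.png",cv2.resize(b[110:350,180:460],(700,600),interpolation=cv2.INTER_CUBIC))
E
```

```text
(no output)
```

View pics/t1.png

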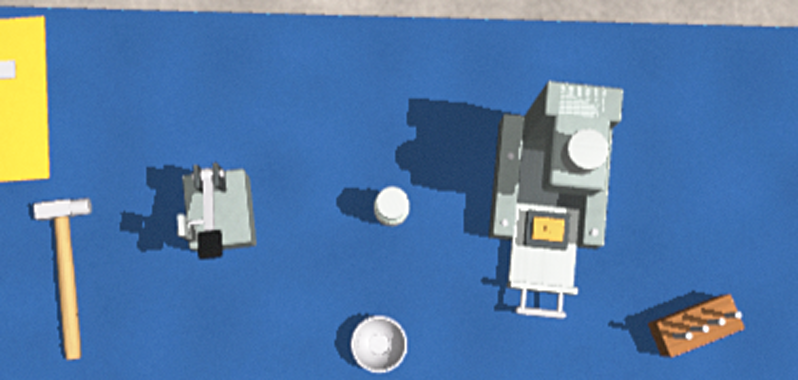

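View pics/s1.png

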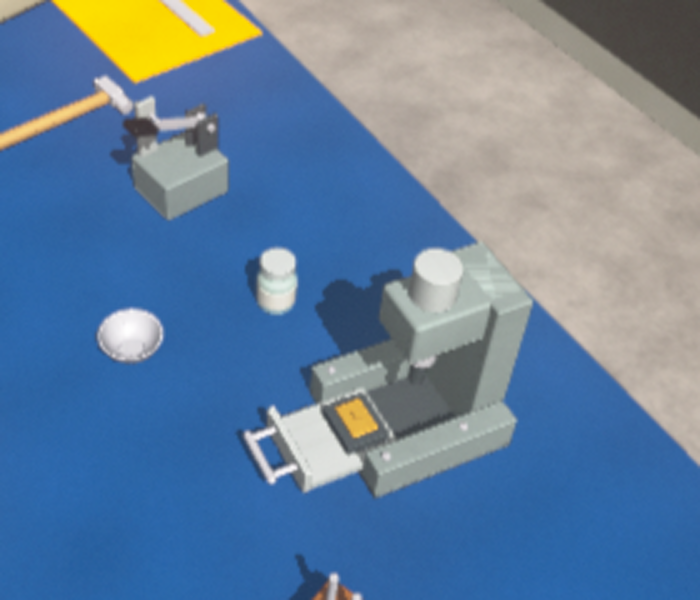

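The top crop shows the tray bar at about (519–564, 314) with the front panel behind it at (509–578, 290). The rail fronts run from (494,236) to (605,246), the lever pad is at (210,245) and the guide at (182,226). In the side crop the bar runs from (246,434) to (271,479) and the pad is at (142,128).

```bash
python3 - <<'E'
from h import *
np.set_printoptions(precision=1,suppress=True)
t=env.grab_frame("top");s=env.grab_frame("side")
T=lambda u,v:(90+v/1.9,80+u/1.9)
S=lambda u,v:(110+v/2.5,180+u/2.5)
for n,a,b in(("barL",T(519,314),S(246,434)),("barR",T(564,315),S(271,479)),("panL",T(509,287),S(271,408)),("panR",T(578,292),S(306,488)),("railL",T(494,236),S(312,375)),("railR",T(605,246),S(374,472))):
    print(n,*tri([ray(t,a),ray(s,b)]))
print("bar z37",atz(t,T(519,314),37),atz(t,T(564,315),37),"panel52",atz(t,T(509,287),52),atz(t,T(578,292),52),"rail55",atz(t,T(494,236),55),atz(t,T(605,246),55))
print("box70",[atz(t,T(*p),70) for p in((185,178),(246,170),(255,245),(190,247))])
for l in("lever_pad","tray_bar","console","press","tray"):
  for n,f in(("top",t),("side",s)):
    r=env.regions_of(l,f)
    if r:
        m=r[0]["mask"].astype(np.uint8);c=cv2.findContours(m,0,2)[0];c=max(c,key=cv2.contourArea);
        print(l,n,r[0]["p"],r[0]["position"],m.sum(),cv2.minAreaRect(c))
        if l=="lever_pad" and n=="top":print("pad",atz(t,r[0]["position"],168))
E
```

```text
barL [ 472.1 -218.1   43.9] [np.float64(1.9794226891811209), np.float64(1.9794226891810836)]
barR [ 470.  -289.5   42.3] [np.float64(0.5929233122043354), np.float64(0.5929233122043344)]
panL [ 515.8 -201.6   49.8] [np.float64(3.4087526140129714), np.float64(3.408752614013011)]
panR [ 506.8 -314.3   29.9] [np.float64(1.9674392130765201), np.float64(1.967439213076357)]
railL [ 595.7 -176.8   41.8] [np.float64(0.6673799023635039), np.float64(0.6673799023634776)]
railR [ 578.9 -350.1   61. ] [np.float64(2.683790978359638), np.float64(2.683790978359656)]
bar z37 [ 470.4 -218.5   37. ] [ 470.7 -290.9   37. ] panel52 [ 512.5 -199.8   52. ] [ 507.4 -310.1   52. ] rail55 [ 593.5 -174.7   55. ] [ 582.  -352.9   55. ]
box70 [array([672.3, 322.1,  70. ]), array([687.8, 225.3,  70. ]), array([567.7, 205.8,  70. ]), array([561.8, 308.4,  70. ])]
lever_pad top 0.86 [210.3, 184.9] 387 ((190.0, 202.5), (47.0, 12.0), 90.0)
pad [580.3 275.6 168. ]
lever_pad side 0.64 [174.1, 253.4] 1324 ((250.4199981689453, 172.0600128173828), (48.209632873535156, 37.83427810668945), 79.69515228271484)
tray_bar top 0.8
[... 380 characters left out ...]
, 83.6598129272461)
console side 0.83 [176.0, 252.4] 1320 ((249.9942626953125, 171.77935791015625), (48.06884002685547, 38.75483322143555), 74.47589111328125)
press top 0.73 [184.5, 368.6] 5847 ((368.9461975097656, 194.43077087402344), (62.761573791503906, 123.91069793701172), 7.125016689300537)
press side 0.98 [262.0, 349.9] 6539 ((345.99041748046875, 269.456298828125), (79.01012420654297, 127.3836669921875), 43.99491500854492)
tray top 0.89 [225.3, 363.7] 1636 ((365.4427185058594, 227.4240264892578), (34.690460205078125, 58.34526062011719), 2.7927021980285645)
tray side 0.73 [281.9, 312.5] 1295 ((307.5093688964844, 284.524169921875), (35.623291015625, 55.35072708129883), 68.74949645996094)
```

```bash
cat >> h.py <<'E'
def plan(P,yaw):
    "tool-axis deltas (mm) in the frame after turning tool x to yaw(deg), tool down"
    s=env.get_obs();R=np.array(s["orientation"]);c=np.degrees(np.arctan2(R[1,0],R[0,0]));az=-((yaw-c+180)%360-180)
    y=np.radians(yaw);Rn=np.array([[np.cos(y),np.sin(y),0],[np.sin(y),-np.cos(y),0],[0,0,-1]])
    print("pos",np.round(s["position"],1),"yaw",round(c,2),"az",round(az,2),"d",np.round(Rn.T@(np.array(P)-s["position"]),1),"tilt",np.round(R[:,2],3),"q",np.round(s["q"],0),"F",np.round(s["force"],1),s["clock"])
E
python3 - <<'E'
from h import *
np.set_printoptions(precision=1,suppress=True)
t=env.grab_frame("top");s=env.grab_frame("side")
C={}
for n,f,(r0,r1,c0,c1) in(("top",t,(205,232,180,202)),("side",s,(150,170,222,248))):
    g=f["pixels"].max(2)[r0:r1,c0:c1];m=(g<45).astype(np.uint8)
    k,l,st,ce=cv2.connectedComponentsWithStats(m);i=1+st[1:,4].argmax();print(n,st[i],ce[i]+[c0,r0],cv2.minAreaRect(np.argwhere(l==i)[:,::-1].astype(np.int32)));C[n]=(ce[i][1]+r0,ce[i][0]+c0)
print(*tri([ray(t,C["top"]),ray(s,C["side"])]),atz(t,C["top"],168),atz(t,C["top"],163))
plan([470,300,240],177);plan([440,-254,150],177)
E
```

```text
top [  4   7  13  14 146] [190.1 218.3] ((9.776924133300781, 13.215385437011719), (12.775577545166016, 12.155404090881348), 82.87498474121094)Traceback (most recent call last):
  File "<stdin>", line 7, in <module>
ValueError: attempt to get argmax of an empty sequence
```

```bash
python3 - <<'E'
from h import *
t=env.grab_frame("top");print(atz(t,(218.3,190.1),168),atz(t,(218.3,190.1),155))
print(np.round(tri([ray(t,(218.3,190.1)),ray(env.grab_frame("side"),(161.2,236.8))])[0],1))
plan([470,300,240],177);plan([440,-254,150],177)
E
```

```text
[558.15733602 259.98011784 168.        ] [559.42799543 262.41743185 155.        ]
[560.6 261.5 157.3]
pos [308.7 656.  218.6] yaw 154.8 az -22.2 d [-179.7 -347.1  -21.4] tilt [ 0. -0. -1.] q [-69.  34.  -0.  92.   0.  54.  -5.] F [-0.3 -0.4 -0.3] 1.9
pos [308.7 656.  218.6] yaw 154.8 az -22.2 d [-178.8 -901.9   68.6] tilt [ 0. -0. -1.] q [-69.  34.  -0.  92.   0.  54.  -5.] F [-0.3 -0.4 -0.3] 1.9
```

Emit:
arm_command(deltas=[{"az": -5.55,"gripper": 0},{"az": -5.55,"gripper": 0},{"az": -5.55,"gripper": 0},{"az": -5.55,"gripper": 0},{"tx": -0.02,"ty": -0.032,"tz": -0.003,"gripper": 0},{"tx": -0.02,"ty": -0.032,"tz": -0.003,"gripper": 0},{"tx": -0.02,"ty": -0.032,"tz": -0.003,"gripper": 0},{"tx": -0.02,"ty": -0.032,"tz": -0.003,"gripper": 0},{"tx": -0.02,"ty": -0.032,"tz": -0.003,"gripper": 0},{"tx": -0.02,"ty": -0.032,"tz": -0.003,"gripper": 0},{"tx": -0.02,"ty": -0.032,"tz": -0.003,"gripper": 0},{"tx": -0.02,"ty": -0.032,"tz": -0.003,"gripper": 0}], force=20)

```text
invalid input at $.deltas[0]: expected keys tx, ty, tz, ax, ay, az, gripper
```

Emit:
arm_command(deltas=[{"tx": -0.01,"ty": -0.038},{"tx": -0.01,"ty": -0.038},{"ty": -0.04},{"ty": -0.04},{"ty": -0.04},{"ty": -0.04},{"ty": -0.04},{"ty": -0.04},{"ty": -0.04},{"ty": -0.04},{"ty": -0.04},{"ty": -0.04}])

```text
invalid input at $.deltas[0]: expected keys tx, ty, tz, ax, ay, az, gripper
```

```bash
python3 - <<'E'
from h import *
plan([440,-254,150],177);plan([420,-254,220],177)
E
```

```text
pos [308.7 656.  218.6] yaw 154.8 az -22.2 d [-178.8 -901.9   68.6] tilt [ 0. -0. -1.] q [-69.  34.  -0.  92.   0.  54.  -5.] F [-0.3 -0.4 -0.3] 1.9
pos [308.7 656.  218.6] yaw 154.8 az -22.2 d [-158.8 -902.9   -1.4] tilt [ 0. -0. -1.] q [-69.  34.  -0.  92.   0.  54.  -5.] F [-0.3 -0.4 -0.3] 1.9
```

All seven keys are needed in each row.

Emit:
arm_command(deltas=[{"tx": 0,"ty": 0,"tz": 0,"ax": 0,"ay": 0,"az": -5.55,"gripper": 0},{"tx": 0,"ty": 0,"tz": 0,"ax": 0,"ay": 0,"az": -5.55,"gripper": 0},{"tx": 0,"ty": 0,"tz": 0,"ax": 0,"ay": 0,"az": -5.55,"gripper": 0},{"tx": 0,"ty": 0,"tz": 0,"ax": 0,"ay": 0,"az": -5.55,"gripper": 0},{"tx": -0.02,"ty": -0.032,"tz": -0.003,"ax": 0,"ay": 0,"az": 0,"gripper": 0},{"tx": -0.02,"ty": -0.032,"tz": -0.003,"ax": 0,"ay": 0,"az": 0,"gripper": 0},{"tx": -0.02,"ty": -0.032,"tz": -0.003,"ax": 0,"ay": 0,"az": 0,"gripper": 0},{"tx": -0.02,"ty": -0.032,"tz": -0.003,"ax": 0,"ay": 0,"az": 0,"gripper": 0},{"tx": -0.02,"ty": -0.032,"tz": -0.003,"ax": 0,"ay": 0,"az": 0,"gripper": 0},{"tx": -0.02,"ty": -0.032,"tz": -0.003,"ax": 0,"ay": 0,"az": 0,"gripper": 0},{"tx": -0.02,"ty": -0.032,"tz": -0.003,"ax": 0,"ay": 0,"az": 0,"gripper": 0},{"tx": -0.02,"ty": -0.032,"tz": -0.003,"ax": 0,"ay": 0,"az": 0,"gripper": 0}], force=20)

```text
clock: 2.9
position: [455.8, 390.3, 243.0]
orientation: [[-0.999, 0.052, 0.0], [0.052, 0.999, 0.0], [-0.0, 0.0, -1.0]]
force: [0.7, 1.2, -0.6]
width: 17.6
gripper_force: 0.0
```

```bash
python3 - <<'E'
from h import *
plan([440,-254,240],177)
f=env.grab_frame("wrist");cv2.imwrite("pics/w1.png",f["pixels"]);print(np.round(f["tool_from_camera"],3),f["camera_matrix"])
E
```

```text
pos [455.8 390.3 243. ] yaw 177.0 az 0.0 d [ -17.9 -644.2    3. ] tilt [ 0.  0. -1.] q [-41.  24.  -6. 107.   4.  49.  37.] F [ 0.7  1.2 -0.6] 2.9
[[ 0.00000e+00 -9.61000e-01 -2.75000e-01  7.70100e+01]
 [ 1.00000e+00  0.00000e+00 -1.00000e-03  9.76000e-01]
 [ 1.00000e-03 -2.75000e-01  9.61000e-01 -1.66217e+02]
 [ 0.00000e+00  0.00000e+00  0.00000e+00  1.00000e+00]] [[353.52613536   0.         284.82724771]
 [  0.         353.52613536 207.52200933]
 [  0.           0.           1.        ]]
```

Emit:
arm_command(deltas=[{"tx": 0,"ty": -0.04,"tz": 0,"ax": 0,"ay": 0,"az": 0,"gripper": 0},{"tx": 0,"ty": -0.04,"tz": 0,"ax": 0,"ay": 0,"az": 0,"gripper": 0},{"tx": 0,"ty": -0.04,"tz": 0,"ax": 0,"ay": 0,"az": 0,"gripper": 0},{"tx": 0,"ty": -0.04,"tz": 0,"ax": 0,"ay": 0,"az": 0,"gripper": 0},{"tx": 0,"ty": -0.04,"tz": 0,"ax": 0,"ay": 0,"az": 0,"gripper": 0},{"tx": 0,"ty": -0.04,"tz": 0,"ax": 0,"ay": 0,"az": 0,"gripper": 0},{"tx": 0,"ty": -0.04,"tz": 0,"ax": 0,"ay": 0,"az": 0,"gripper": 0},{"tx": 0,"ty": -0.04,"tz": 0,"ax": 0,"ay": 0,"az": 0,"gripper": 0},{"tx": 0,"ty": -0.04,"tz": 0,"ax": 0,"ay": 0,"az": 0,"gripper": 0},{"tx": 0,"ty": -0.04,"tz": 0,"ax": 0,"ay": 0,"az": 0,"gripper": 0},{"tx": 0,"ty": -0.04,"tz": 0,"ax": 0,"ay": 0,"az": 0,"gripper": 0},{"tx": 0,"ty": -0.04,"tz": 0,"ax": 0,"ay": 0,"az": 0,"gripper": 0}])

```text
clock: 3.95
position: [429.7, -89.1, 243.1]
orientation: [[-0.999, 0.052, 0.001], [0.052, 0.999, -0.0], [-0.001, -0.0, -1.0]]
force: [0.9, -0.6, 0.5]
width: 0.2
gripper_force: 0.0
```

Emit:
arm_command(deltas=[{"tx": 0,"ty": -0.04,"tz": 0,"ax": 0,"ay": 0,"az": 0,"gripper": 0},{"tx": 0,"ty": -0.04,"tz": 0,"ax": 0,"ay": 0,"az": 0,"gripper": 0},{"tx": 0,"ty": -0.04,"tz": 0,"ax": 0,"ay": 0,"az": 0,"gripper": 0},{"tx": 0,"ty": -0.04,"tz": 0,"ax": 0,"ay": 0,"az": 0,"gripper": 0},{"tx": 0,"ty": 0,"tz": 0,"ax": 0,"ay": 0,"az": 0,"gripper": 0}])

```text
clock: 4.37
position: [420.7, -254.7, 243.1]
orientation: [[-0.998, 0.061, 0.001], [0.061, 0.998, -0.004], [-0.001, -0.004, -1.0]]
force: [0.4, 0.0, 0.4]
width: 0.6
gripper_force: 0.0
```

```bash
cat >> h.py <<'E'
def wrist(name):
    s=env.get_obs();f=env.grab_frame("wrist");M=np.eye(4);M[:3,:3]=s["orientation"];M[:3,3]=s["position"]
    f["pose"]=M@np.array(f["tool_from_camera"]);cv2.imwrite(f"pics/{name}.png",f["pixels"]);return f
E
python3 - <<'E'
from h import *
np.set_printoptions(precision=1,suppress=True)
plan([430,-254,140],177)
f=wrist("w2")
t=env.grab_frame("top")
print([ (l,[(r["position"],r["p"]) for r in env.find_in(l,f)[:1]]) for l in("tray_bar","tray")])
for P in([471,-254,37],[470.4,-218.5,37],[470.7,-291,37]):print(proj(f,P))
E
```

```text
pos [ 420.7 -254.7  243.1] yaw 176.52 az -0.48 d [ -9.3   1.2 103.1] tilt [ 0. -0. -1.] q [ 20.  16.   5. 120.  -2.  43. 113.] F [0.4 0.  0.4] 4.3667
[('tray_bar', []), ('tray', [([240.5, 314.4], 0.59)])]
[288.3 225. ]
[320.3 222.7]
[255.1 226.6]
```

View pics/w2.png

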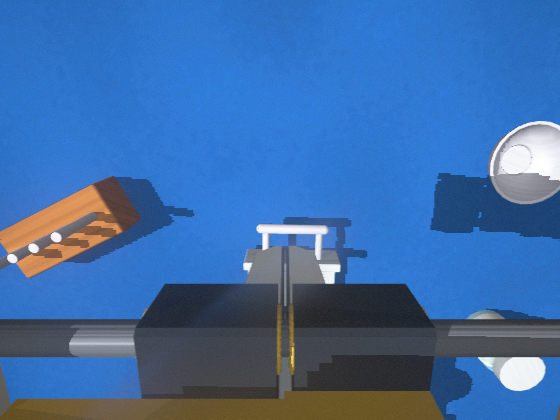

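The wrist view shows the bar from (260,229) to (325,230), centred at (292,229). That matches the projected (288,225) to within about 4 mm, so the bar is near (473, -252).

Emit:
arm_command(deltas=[{"tx": -0.005,"ty": 0.001,"tz": 0.037,"ax": 0,"ay": 0,"az": -0.5,"gripper": 0},{"tx": -0.005,"ty": 0.001,"tz": 0.037,"ax": 0,"ay": 0,"az": 0,"gripper": 0},{"tx": 0,"ty": 0.001,"tz": 0.037,"ax": 0,"ay": 0,"az": 0,"gripper": 0},{"tx": 0,"ty": 0,"tz": 0.037,"ax": 0,"ay": 0,"az": 0,"gripper": 0},{"tx": 0,"ty": 0,"tz": 0.037,"ax": 0,"ay": 0,"az": 0,"gripper": 0},{"tx": 0,"ty": 0,"tz": 0.034,"ax": 0,"ay": 0,"az": 0,"gripper": 0},{"tx": 0,"ty": 0,"tz": 0,"ax": 0,"ay": 0,"az": 0,"gripper": 0},{"tx": 0,"ty": 0,"tz": 0,"ax": 0,"ay": 0,"az": 0,"gripper": 0}])

```text
clock: 5.23
position: [431.1, -242.7, 22.8]
orientation: [[-0.999, 0.041, -0.004], [0.041, 0.999, 0.002], [0.004, 0.002, -1.0]]
force: [-0.4, -0.8, 0.1]
width: 0.3
gripper_force: 0.0
```

Emit:
arm_command(deltas=[{"tx": -0.008,"ty": 0,"tz": 0,"ax": 0,"ay": 0,"az": 0,"gripper": 0},{"tx": -0.008,"ty": 0,"tz": 0,"ax": 0,"ay": 0,"az": 0,"gripper": 0},{"tx": -0.008,"ty": 0,"tz": 0,"ax": 0,"ay": 0,"az": 0,"gripper": 0},{"tx": -0.008,"ty": 0,"tz": 0,"ax": 0,"ay": 0,"az": 0,"gripper": 0},{"tx": -0.006,"ty": 0,"tz": 0,"ax": 0,"ay": 0,"az": 0,"gripper": 0},{"tx": -0.006,"ty": 0,"tz": 0,"ax": 0,"ay": 0,"az": 0,"gripper": 0},{"tx": -0.006,"ty": 0,"tz": 0,"ax": 0,"ay": 0,"az": 0,"gripper": 0}])

```text
clock: 5.82
position: [481.9, -246.9, 24.0]
orientation: [[-0.999, 0.044, -0.0], [0.044, 0.999, -0.0], [0.0, -0.0, -1.0]]
force: [-3.5, -0.5, 2.0]
width: 0.7
gripper_force: 1.5
```

Emit:
arm_command(deltas=[{"tx": -0.007,"ty": 0,"tz": 0,"ax": 0,"ay": 0,"az": 0,"gripper": 0},{"tx": -0.007,"ty": 0,"tz": 0,"ax": 0,"ay": 0,"az": 0,"gripper": 0},{"tx": -0.007,"ty": 0,"tz": 0,"ax": 0,"ay": 0,"az": 0,"gripper": 0},{"tx": -0.007,"ty": 0,"tz": 0,"ax": 0,"ay": 0,"az": 0,"gripper": 0},{"tx": -0.006,"ty": 0,"tz": 0,"ax": 0,"ay": 0,"az": 0,"gripper": 0},{"tx": -0.005,"ty": 0,"tz": 0,"ax": 0,"ay": 0,"az": 0,"gripper": 0},{"tx": -0.004,"ty": 0,"tz": 0,"ax": 0,"ay": 0,"az": 0,"gripper": 0}])

```text
clock: 6.4
position: [525.3, -248.8, 23.5]
orientation: [[-0.999, 0.044, 0.0], [0.044, 0.999, -0.0], [-0.0, -0.0, -1.0]]
force: [-3.4, -2.1, -0.5]
width: 0.1
gripper_force: 1.4
```

Emit:
arm_command(deltas=[{"tx": -0.003,"ty": 0,"tz": 0,"ax": 0,"ay": 0,"az": 0,"gripper": 0},{"tx": -0.003,"ty": 0,"tz": 0,"ax": 0,"ay": 0,"az": 0,"gripper": 0},{"tx": -0.002,"ty": 0,"tz": 0,"ax": 0,"ay": 0,"az": 0,"gripper": 0}])

```text
clock: 6.65
position: [532.8, -249.0, 23.5]
orientation: [[-0.999, 0.044, -0.0], [0.044, 0.999, 0.0], [0.0, 0.0, -1.0]]
force: [-4.4, -2.5, -0.1]
width: 0.4
gripper_force: 1.3
```

Emit:
arm_command(deltas=[{"tx": -0.003,"ty": 0,"tz": 0,"ax": 0,"ay": 0,"az": 0,"gripper": 0},{"tx": -0.003,"ty": 0,"tz": 0,"ax": 0,"ay": 0,"az": 0,"gripper": 0},{"tx": -0.002,"ty": 0,"tz": 0,"ax": 0,"ay": 0,"az": 0,"gripper": 0}])

```text
clock: 6.9
position: [541.0, -249.3, 23.6]
orientation: [[-0.999, 0.044, 0.0], [0.044, 0.999, 0.0], [-0.0, 0.0, -1.0]]
force: [-2.0, -2.3, -1.2]
width: 0.4
gripper_force: 1.3
```

Emit:
arm_command(deltas=[{"tx": -0.002,"ty": 0,"tz": 0,"ax": 0,"ay": 0,"az": 0,"gripper": 0},{"tx": -0.002,"ty": 0,"tz": 0,"ax": 0,"ay": 0,"az": 0,"gripper": 0}])

```text
clock: 7.07
position: [542.7, -249.5, 23.5]
orientation: [[-0.999, 0.044, -0.004], [0.044, 0.999, 0.001], [0.004, 0.001, -1.0]]
force: [-11.6, -1.3, 7.2]
width: 0.9
gripper_force: 6.0
```

Emit:
arm_command(deltas=[{"tx": -0.001,"ty": 0,"tz": 0,"ax": 0,"ay": 0,"az": 0,"gripper": 0},{"tx": 0,"ty": 0,"tz": 0,"ax": 0,"ay": 0,"az": 0,"gripper": 0}])

```text
clock: 7.23
position: [542.6, -249.4, 23.5]
orientation: [[-0.999, 0.045, -0.005], [0.045, 0.999, 0.001], [0.005, 0.001, -1.0]]
force: [-9.9, -0.8, 6.0]
width: 0.6
gripper_force: 5.1
```

```bash
python3 - <<'E'
from h import *
s=env.grab_frame("side");c=s["pixels"][220:320,260:400];cv2.imwrite("pics/s2.png",cv2.resize(c,(560,400),interpolation=cv2.INTER_CUBIC))
plan([450,-250,240],177)
E
```

```text
pos [ 542.6 -249.5   23.5] yaw 177.44 az 0.44 d [  92.5   -5.4 -216.5] tilt [-0.005  0.001 -1.   ] q [ 17.  41.   3. 116.  -5.  23. 112.] F [-10.1  -1.1   5. ] 7.2833
```

View pics/s2.png

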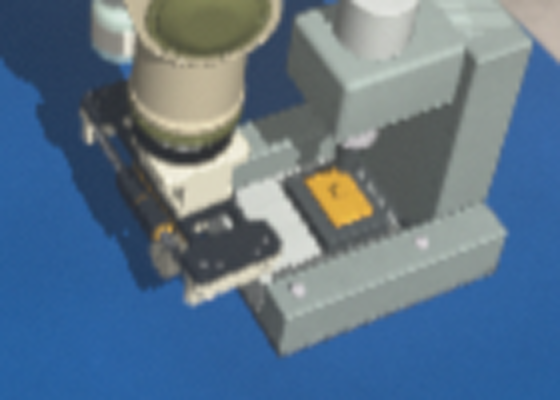

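Side view: the gripper is at the bar, the panel is flush between the rails and the block is under the ram, so the tray looks home. Force rises with no further motion. I'll retreat and go to the lever.

Emit:
arm_command(deltas=[{"tx": 0.015,"ty": 0,"tz": 0,"ax": 0,"ay": 0,"az": 0,"gripper": 0},{"tx": 0.035,"ty": 0,"tz": 0,"ax": 0,"ay": 0,"az": 0,"gripper": 0},{"tx": 0.035,"ty": 0,"tz": -0.01,"ax": 0,"ay": 0,"az": 0,"gripper": 0},{"tx": 0,"ty": 0,"tz": -0.04,"ax": 0,"ay": 0,"az": 0,"gripper": 0},{"tx": 0,"ty": 0,"tz": -0.04,"ax": 0,"ay": 0,"az": 0,"gripper": 0},{"tx": 0,"ty": 0,"tz": -0.04,"ax": 0,"ay": 0,"az": 0,"gripper": 0},{"tx": 0,"ty": 0,"tz": -0.04,"ax": 0,"ay": 0,"az": 0,"gripper": 0},{"tx": 0,"ty": 0.02,"tz": -0.035,"ax": 0,"ay": 0,"az": 0,"gripper": 0},{"tx": 0,"ty": 0.02,"tz": -0.035,"ax": 0,"ay": 0,"az": 0,"gripper": 0},{"tx": 0,"ty": 0.02,"tz": -0.035,"ax": 0,"ay": 0,"az": 0,"gripper": 0},{"tx": 0,"ty": 0.04,"tz": 0,"ax": 0,"ay": 0,"az": 0,"gripper": 0},{"tx": 0,"ty": 0.04,"tz": 0,"ax": 0,"ay": 0,"az": 0,"gripper": 0}])

```text
clock: 8.28
position: [468.6, -105.0, 301.6]
orientation: [[-0.999, 0.045, 0.007], [0.045, 0.999, -0.001], [-0.007, -0.0, -1.0]]
force: [1.4, 0.6, -0.5]
width: 0.5
gripper_force: 0.0
```

Emit:
arm_command(deltas=[{"tx": 0,"ty": 0.04,"tz": 0,"ax": 0,"ay": 0,"az": 0,"gripper": 0},{"tx": 0,"ty": 0.04,"tz": 0,"ax": 0,"ay": 0,"az": 0,"gripper": 0},{"tx": 0,"ty": 0.04,"tz": 0,"ax": 0,"ay": 0,"az": 0,"gripper": 0},{"tx": 0,"ty": 0.04,"tz": 0,"ax": 0,"ay": 0,"az": 0,"gripper": 0},{"tx": 0,"ty": 0.04,"tz": 0,"ax": 0,"ay": 0,"az": 0,"gripper": 0},{"tx": -0.02,"ty": 0.036,"tz": 0,"ax": 0,"ay": 0,"az": 0,"gripper": 0},{"tx": -0.02,"ty": 0.036,"tz": 0,"ax": 0,"ay": 0,"az": -2,"gripper": 0},{"tx": -0.02,"ty": 0.036,"tz": 0,"ax": 0,"ay": 0,"az": -2,"gripper": 0},{"tx": -0.02,"ty": 0.036,"tz": 0,"ax": 0,"ay": 0,"az": -2,"gripper": 0},{"tx": -0.01,"ty": 0.036,"tz": 0,"ax": 0,"ay": 0,"az": -2,"gripper": 0},{"tx": 0,"ty": 0,"tz": 0,"ax": 0,"ay": 0,"az": -2,"gripper": 0},{"tx": 0,"ty": 0,"tz": 0,"ax": 0,"ay": 0,"az": 0,"gripper": 0}])

```text
clock: 9.28
position: [565.6, 276.5, 298.3]
orientation: [[-0.991, -0.137, 0.0], [-0.137, 0.991, 0.002], [-0.0, 0.002, -1.0]]
force: [-0.1, -0.3, 0.9]
width: 0.7
gripper_force: 0.0
```

```bash
python3 - <<'E'
from h import *
np.set_printoptions(precision=1,suppress=True)
plan([580,256,300],187)
f=wrist("w3");t=env.grab_frame("top")
print(proj(f,[558,260,168]))
for n,g in(("w",f),("t",t)):print(n,[(r["position"],r["p"]) for r in env.find_in("lever_pad",g)[:1]])
a=f["pixels"];b=t["pixels"][150:270,330:410]
cv2.imwrite("pics/m3.png",np.hstack([cv2.resize(a,(500,375)),cv2.resize(b,(250,375),interpolation=cv2.INTER_CUBIC)]))
E
```

```text
pos [565.6 276.5 298.3] yaw -172.14 az 0.86 d [-11.8 -22.1  -1.7] tilt [ 0.  0. -1.] q [-26.  23.  -8.  99.   4.  57.  63.] F [-0.1 -0.3  0.9] 9.2833
[265.9 187.5]
w [([197.4, 267.9], 0.89)]
t []
```

View pics/m3.png

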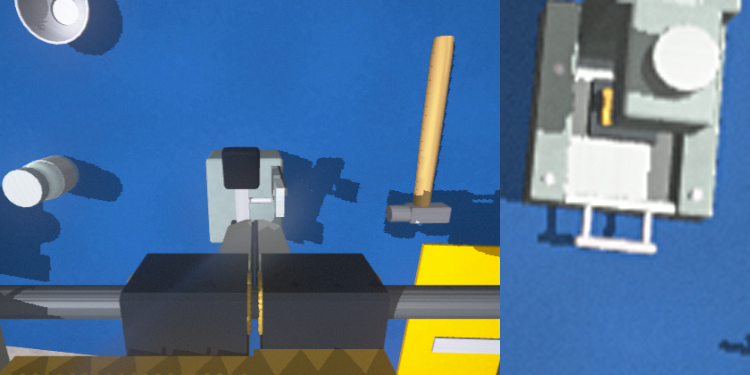

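Wrist view: pad at about (270,188) in full-frame pixels, against a projected (266,187.5), so the pad is near (558, 262). The guide is on its right at (311,212). The top view shows the panel at the rail fronts, so the tray is home.

Emit:
arm_command(deltas=[{"tx": 0.005,"ty": -0.007,"tz": 0.02,"ax": 0,"ay": 0,"az": 0,"gripper": 0},{"tx": 0.0045,"ty": -0.0065,"tz": 0.025,"ax": 0,"ay": 0,"az": 0,"gripper": 0},{"tx": 0,"ty": 0,"tz": 0.03,"ax": 0,"ay": 0,"az": 0,"gripper": 0},{"tx": 0,"ty": 0,"tz": 0.025,"ax": 0,"ay": 0,"az": 0,"gripper": 0},{"tx": 0,"ty": 0,"tz": 0.015,"ax": 0,"ay": 0,"az": 0,"gripper": 0},{"tx": 0,"ty": 0,"tz": 0,"ax": 0,"ay": 0,"az": 0,"gripper": 0},{"tx": 0,"ty": 0,"tz": 0,"ax": 0,"ay": 0,"az": 0,"gripper": 0}])

```text
clock: 10.07
position: [558.1, 257.2, 183.8]
orientation: [[-0.992, -0.129, -0.001], [-0.129, 0.992, -0.001], [0.001, -0.001, -1.0]]
force: [0.0, -0.2, 0.9]
width: 0.5
gripper_force: 0.0
```

Emit:
arm_command(deltas=[{"tx": 0,"ty": 0,"tz": 0.003,"ax": 0,"ay": 0,"az": 0,"gripper": 0},{"tx": 0,"ty": 0,"tz": 0.003,"ax": 0,"ay": 0,"az": 0,"gripper": 0},{"tx": 0,"ty": 0,"tz": 0,"ax": 0,"ay": 0,"az": 0,"gripper": 0}])

```text
clock: 10.32
position: [558.4, 258.2, 178.3]
orientation: [[-0.991, -0.13, 0.001], [-0.13, 0.991, 0.001], [-0.001, 0.0, -1.0]]
force: [0.3, -0.4, 0.4]
width: 0.2
gripper_force: 0.0
```

Emit:
arm_command(deltas=[{"tx": 0,"ty": 0.003,"tz": 0.003,"ax": 0,"ay": 0,"az": 0,"gripper": 0},{"tx": 0,"ty": 0,"tz": 0.003,"ax": 0,"ay": 0,"az": 0,"gripper": 0},{"tx": 0,"ty": 0,"tz": 0.003,"ax": 0,"ay": 0,"az": 0,"gripper": 0},{"tx": 0,"ty": 0,"tz": 0,"ax": 0,"ay": 0,"az": 0,"gripper": 0}])

```text
clock: 10.65
position: [557.5, 261.7, 168.4]
orientation: [[-0.991, -0.131, -0.0], [-0.131, 0.991, 0.0], [0.0, 0.0, -1.0]]
force: [-1.1, 1.1, 3.8]
width: 0.5
gripper_force: 1.8
```

```bash
python3 - <<'E'
from h import *
plan([558,262,140],187.5)
s=env.grab_frame("side");c=s["pixels"][120:200,200:300];w=env.grab_frame("wrist")["pixels"][120:300,180:405]
cv2.imwrite("pics/m4.png",np.hstack([cv2.resize(c,(400,320),interpolation=cv2.INTER_CUBIC),cv2.resize(w,(400,320))]))
E
```

```text
pos [557.5 261.7 168.4] yaw -172.47 az 0.03 d [-0.5  0.2 28.4] tilt [-0.  0. -1.] q [-26.  30.  -7. 109.   5.  41.  62.] F [-1.1  1.1  3.8] 10.65
```

View pics/m4.png

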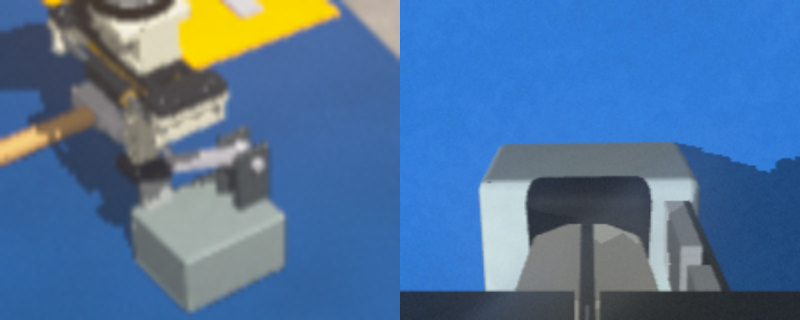

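Contact is at z=168 with 3.8 N, and the fingers are centred on the pad (tip column 587 against pad 527–651 in the crop). The guide is clear on the right.

Emit:
arm_command(deltas=[{"tx": 0,"ty": 0,"tz": 0.003,"ax": 0,"ay": 0,"az": 0,"gripper": 0},{"tx": 0,"ty": 0,"tz": 0.003,"ax": 0,"ay": 0,"az": 0,"gripper": 0},{"tx": 0,"ty": 0,"tz": 0.003,"ax": 0,"ay": 0,"az": 0,"gripper": 0},{"tx": 0,"ty": 0,"tz": 0.003,"ax": 0,"ay": 0,"az": 0,"gripper": 0},{"tx": 0,"ty": 0,"tz": 0.003,"ax": 0,"ay": 0,"az": 0,"gripper": 0},{"tx": 0,"ty": 0,"tz": 0.003,"ax": 0,"ay": 0,"az": 0,"gripper": 0},{"tx": 0,"ty": 0,"tz": 0.003,"ax": 0,"ay": 0,"az": 0,"gripper": 0},{"tx": 0,"ty": 0,"tz": 0.002,"ax": 0,"ay": 0,"az": 0,"gripper": 0},{"tx": 0,"ty": 0,"tz": 0,"ax": 0,"ay": 0,"az": 0,"gripper": 0},{"tx": 0,"ty": 0,"tz": 0,"ax": 0,"ay": 0,"az": 0,"gripper": 0}])

```text
clock: 11.58
position: [556.9, 260.9, 145.8]
orientation: [[-0.991, -0.131, -0.001], [-0.131, 0.991, -0.001], [0.002, -0.001, -1.0]]
force: [-3.8, -0.6, 8.1]
width: 0.4
gripper_force: 3.7
```

Emit:
arm_command(deltas=[{"tx": 0,"ty": 0,"tz": 0.002,"ax": 0,"ay": 0,"az": 0,"gripper": 0},{"tx": 0,"ty": 0,"tz": 0.002,"ax": 0,"ay": 0,"az": 0,"gripper": 0},{"tx": 0,"ty": 0,"tz": 0.0015,"ax": 0,"ay": 0,"az": 0,"gripper": 0},{"tx": 0,"ty": 0,"tz": 0,"ax": 0,"ay": 0,"az": 0,"gripper": 0},{"tx": 0,"ty": 0,"tz": 0,"ax": 0,"ay": 0,"az": 0,"gripper": 0}])

```text
clock: 12.0
position: [556.6, 260.8, 140.4]
orientation: [[-0.991, -0.131, -0.002], [-0.131, 0.991, -0.001], [0.002, -0.001, -1.0]]
force: [-5.7, -1.4, 9.2]
width: 0.6
gripper_force: 4.2
```

```bash
python3 - <<'E'
from h import *
plan([558,262,140],187.5)
f=wrist("w5");w=f["pixels"][190:300,240:405]
s=env.grab_frame("side");c=s["pixels"][130:200,215:275]
cv2.imwrite("pics/m5.png",np.hstack([cv2.resize(c,(340,400),interpolation=cv2.INTER_CUBIC),cv2.resize(w,(450,400),interpolation=cv2.INTER_CUBIC)]))
E
```

```text
pos [556.6 260.8 140.4] yaw -172.49 az 0.01 d [-1.5  1.   0.4] tilt [-0.002 -0.001 -1.   ] q [-26.  32.  -7. 110.   6.  38.  61.] F [-5.7 -1.4  9.2] 12.0
```

View pics/m5.png

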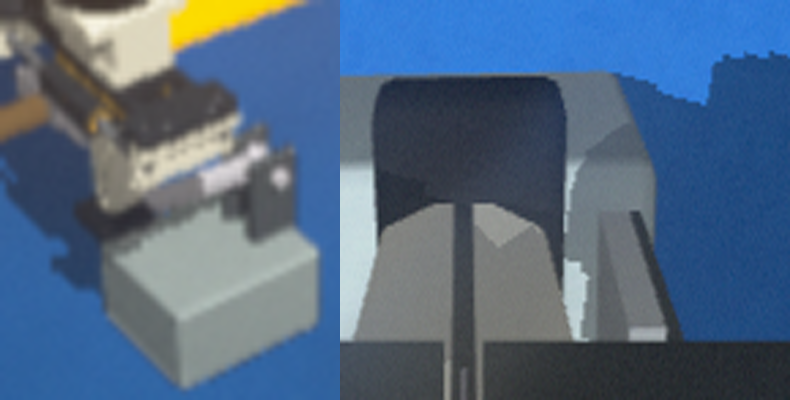

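Tip is about 6 mm ahead of pad centre and clear of the guide. z=140.4 and 9.2 N both match half travel. The gripper hides the pointer in both views, so I'll rely on height and force, check they are steady and hand in.

```bash
python3 - <<'E'
from h import *
env.grab_frame("top");s=env.get_obs();print(s["position"],s["force"],np.abs(s["joint_vel"]).max())
if abs(s["position"][2]-140)<1.5: print(env.finish_job())
E
```

```text
[556.64211913 260.85158494 140.43398472] [-5.47602916 -0.81035094  9.59314916] 0.08911317263050582
the job is handed in; nothing more can be done
None
```

I pushed the tray home and handed the job in with the arm holding the lever at about half travel (tip at 140.4 mm, about 9.5 N); the gripper hid the pointer, so I judged half travel from height and force, not by seeing it in the gap.

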